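# Nest the screening cans on the demagnetiser and switch it on

## Robot

A 6-joint arm with a two-finger parallel gripper is mounted at the origin on the work surface. World frame = base frame: x ahead of the robot, y to its left, z up, the work surface at z = 0. Lengths are in m, angles in rad, forces in N, time in s.
With the tool pointing down it reaches from about 0.425 to 1.125 m from the base axis. Payload 14.9 kg.
Tool frame: the origin (TCP) lies midway between the tips of the shut fingers; the grasp point (between the pads) lies 19 mm behind it (env.grip_depth is the distance from the TCP to the grasp point, in m); z points along the fingers, y is the line along which they close (so a half turn about z gives the same grasp; the last joint's range is limited). The gripper opens to 91 mm and grips with 3 to 60 N. Pads are 32 mm wide; open, the fingers measure 118 mm over their backs; the gripper's body (76 mm by 178 mm) begins 60 mm behind the grasp point.
Start: joints at [-1.35, 0.379, 1.734, -0, 1.028, -0.033], TCP at [0.176, -0.678, 0.214] pointing down, gripper open.
Joint ranges: [-2.77, 2.77], [-0.74, 2.19], [0, 2.66], [-1.06, 4.2], [0.31, 2.87], [-3.08, 3.08]. Speed limits (rad/s): [1.89, 1.89, 2.39, 3.14, 3.14, 3.14].

## Interface

Orientations are given as a unit quaternion [x, y, z, w].
In Python, from cell import env, viewer, spotter gives the robot as it stands. The module is installed in compiled form; this text tells all that it offers.
- The arm moves only by the tool send_rows, never from a script. Its argument "deltas" is a list that holds one entry, the list of rows, each a list of 6 numbers: the shift along the tool's x, y, z in m, then the turn, a rotation vector about the tool's x, y, z in degrees. A call has 1 to 20 rows; each row shifts and turns the commanded pose from where the row before left it, along the tool's axes as they then stand; what a row does not reach is not made up. A row lasts 1/12 s, in which the tool goes at most 41.7 mm and 7.16 degrees, less where a joint would pass 70% of its speed; a pose out of reach is approached as far as the arm can. A call is refused whole if a number of a shift passes 0.0417 or a number of a turn 7.16, either way. A call with a gripper value outside its range is refused whole. "jaw" is the closure, from -1 (fully open) to 1 (shut), set as the call begins (left out, the last holds). The fingers move at their own pace and stop on an object; the grip force is fixed at half the most. Time passes only in rows, so rows that do not move let the fingers close. It gives the time, the measured TCP pose, the force, the opening and the grip force at its end, in the units of the state.
- env.sense(): the state, without advancing time (a new reading comes with each control period).
- viewer.snapshot(name): name is "side" or "top" or "wrist"; returns a dict with "image" (420x560x3 uint8, blue, green, red), "fx", "fy", "cx", "cy" (pixels), "R" (3x3) and "t" (3): a world point X has camera coordinates R X + t; the wrist camera has in their place "hand_eye" (4x4, takes a point from camera to tool coordinates, whose origin is the TCP and whose axes are the flange's). Camera axes: x right, y down, z forward; pixel columns grow to the right and rows downward; lengths in m; the calibration is good to about 2 mm. A picture is of the moment at which its call begins: read the wrist's pose just before it. There is no depth.
- env.close_job(): hands the job in; it is judged then, once.
Trained networks look in the newest picture that a camera, given by its name, has taken for a name from the list of things; names that differ only in an ending like _2 or _b are one class to them, and where a whole thing is asked for, a point or a joint stands for the part that bears it (a point fixed in the world has none). Each returns a list of dicts, best first, with "confidence" (0 to 1); they miss things now and then, are a little off and sometimes report something else, mostly with a low value. They report only what shows in the picture. A call takes as long as a camera call.
- spotter.cut_out(camera, name): "region" (420x560 bool, what is visible of it) and "rect" ([left, top, right, bottom] in pixels, round what is visible of it).
The state is a dict: "time_s": time; "qpos": joint angles; "qvel": joint speeds; "effort": joint torques, N m; "eef_pos": TCP position; "tcp_rot": TCP orientation; "contact_force": force on the tool from outside, world axes, zero at the start; "wrist_torque": the same for the moment, N m; "width": finger opening in m; "grip_force": force on a finger pad.
Only numpy, scipy, OpenCV 4.12 (cv2) and the standard library are available. Lean on these libraries where they do the work, as an engineer would, in place of code of your own. Each camera call takes 0.05 s, during which the arm holds its last target. There are 200 camera calls.

## Task

Build the screening-can set on the demagnetiser: stand the largest steel can upright in the middle of the round plate, nest the medium can in it, then the smallest in the medium, each hanging level with its flange all the way down on the rim below. Then throw the demagnetiser's lever away from the robot into the notch marked with white teeth and let go. Never tip a can over, and leave the screwdriver, wooden box and pin case where they are.

Things in the scene. Friction and masses are not known exactly. Their poses are not given: they have to be found in the camera images.
- can_large: The largest can, 100 mm tall, collar 68 mm outside and 63 mm inside dia., foot 56 mm, flange 77 mm dia. from 66 to 70 mm up. Open-topped plain steel, tapering to the foot; straight 34 mm collar from flange foot to rim, gripped across. Wall 2.5 mm, floor 3 mm. Origin: centre of underside, z up. Mass about 0.26 kg.
- can_medium: The medium can, 94 mm tall, collar 60 mm outside and 55 mm inside dia., foot 48 mm, flange 69 mm dia. from 60 to 64 mm up. Open-topped plain steel, tapering to the foot; straight 34 mm collar from flange foot to rim, gripped across. Wall 2.5 mm, floor 3 mm. Origin: centre of underside, z up. Nested, its origin is 40 mm above the large can's. Mass about 0.22 kg.
- can_small: The smallest can, 88 mm tall, collar 52 mm outside and 47 mm inside dia., foot 40 mm, flange 61 mm dia. from 54 to 58 mm up. Open-topped plain steel, tapering to the foot; straight 34 mm collar from flange foot to rim, gripped across. Wall 2.5 mm, floor 3 mm. Origin: centre of underside, z up. Nested, its origin is 40 mm above the medium can's. Mass about 0.18 kg.
- demagnetiser: Fixed grey case 130 mm deep (x), 320 mm wide (y), 40 mm high, origin at the centre of its underside, x pointing away from the robot. The round dark plate is at its +y (left) end, the lever at its -y (right) end.
- plate (a point): Centre of the upper face of the round dark steel plate (110 mm diameter, 44 mm above the table) on the demagnetiser.
- lever (a joint): Angle of the lever in rad, 0 to 1.4: at 0 it leans 0.6 rad from vertical towards the robot, at 0.6 it is upright, growing as it swings away (towards the case's +x). The marked notch is at 1.0. A stiff hinge keeps it where it is left; about 2 to 3 N at the knob moves it.
- lever_knob (a point): Centre of the lever's black ball knob, 28 mm diameter, 100 mm from the hinge on a 10 mm rod; moves with the lever.
- lever_hinge (a point): Point on the lever's hinge axis in the lever's plane, 50 mm above the table; its y axis is the hinge axis. The toothed quadrant (8 mm thick, 70 mm radius) stands 34 mm beside the lever on its -y side.
- notch (a point): Where the knob's centre is when the lever is in the marked notch (0.4 rad past upright): level with the gap between the two pairs of white teeth on the dark quadrant.
- screwdriver: Bystander: black-handled screwdriver lying on the bench, left side.
- wooden_box: Bystander: closed wooden box 110 x 90 x 85 mm high, right side, origin under its centre.
- pin_case: Bystander: grey case of upright contact pins 60 x 200 x 66 mm high, beyond the demagnetiser, origin under its centre.

How it is judged:
On the way, in this order (a step that is already met when the one before it is completed fails the run):
1. The largest can stands upright on the round plate, within 15 mm of its centre, released (horizontal distance between can_large and plate below 0.015 m and z of can_large in the frame of plate between -0.004 and 0.004 m and angle between can_large's own z axis and vertical below 0.06 rad and contact force between the fingers and can_large below 0.3 N), for 0.2 s.
2. The medium can is nested in the largest on the plate, level, flange fully down on its rim (within 3 mm), centred within 5 mm, released (horizontal distance between can_large and plate below 0.015 m and z of can_large in the frame of plate between -0.004 and 0.004 m and angle between each of can_large, can_medium's own z axis and vertical below 0.06 rad and horizontal distance between can_medium and can_large below 0.005 m and z of can_medium in the frame of can_large between 0.036 and 0.043 m and contact force between the fingers and can_medium below 0.3 N), for 0.2 s.
3. The smallest can is nested in the medium one in the same way, released (horizontal distance between can_large and plate below 0.015 m and z of can_large in the frame of plate between -0.004 and 0.004 m and angle between each of can_large, can_medium, can_small's own z axis and vertical below 0.06 rad and horizontal distance between can_medium and can_large below 0.005 m and z of can_medium in the frame of can_large between 0.036 and 0.043 m and horizontal distance between can_small and can_medium below 0.005 m and z of can_small in the frame of can_medium between 0.036 and 0.043 m and contact force between the fingers and can_small below 0.3 N), for 0.2 s.
4. The lever has been thrown into the notch between the white teeth (joint 1.0 within 0.1 rad) (horizontal distance between can_large and plate below 0.015 m and z of can_large in the frame of plate between -0.004 and 0.004 m and angle between each of can_large, can_medium, can_small's own z axis and vertical below 0.06 rad and horizontal distance between can_medium and can_large below 0.005 m and z of can_medium in the frame of can_large between 0.036 and 0.043 m and horizontal distance between can_small and can_medium below 0.005 m and z of can_small in the frame of can_medium between 0.036 and 0.043 m and value of joint lever between 0.9 and 1.1 rad), for 0.2 s.
At the end, for the whole second after the job is handed in: Largest can upright on the plate, within 15 mm of its centre; medium nested in it, smallest in the medium, each level (0.06 rad), centred within 5 mm, flange down on the rim below within 3 mm; lever still in the white-marked notch (1.0 within 0.1 rad); all released and at rest (all of step 4 and linear speed of each of can_large, can_medium, can_small below 0.02 m/s and angular speed of each of can_large, can_medium, can_small below 0.2 rad/s and velocity of joint lever between -0.05 and 0.05 rad/s); the robot touches nothing.
It fails at once if A can is tipped by more than 0.5 rad (about 30 degrees) (angle between any of can_large, can_medium, can_small's own z axis and vertical above 0.5 rad).
It fails at once if The screwdriver, wooden box or pin case is moved by more than 30 mm (distance of any of screwdriver, wooden_box, pin_case from where it was at the start of the episode above 0.03 m).
It also fails if it takes over 72 s, if anything falls off the work surface, if the arm or the gripper's body presses on something with over 40 N, if the wrist force passes 120 N, or if a joint passes its speed limit or range.

## Working session

There is one attempt and no reset: what is moved stays moved. The work goes in short steps, Python scripts to look and compute and a tool call to move; the robot and the scene stay as the last step left them, time stands still between calls to the robot, and variables do not carry over. Pictures are saved under pics/ and viewed, at most 10 in all, crops included, and the job is handed in when it is done.

Besides the shell and the picture viewer there is one more tool, called after "Emit:" as a command line: name --argument value ..., lists and objects as JSON in quotes. send_rows: Moves the arm, as the interface text tells. Its arguments: {"type":"object","properties":{"deltas":{"type":"array"},"jaw":{"type":"number"}},"required":["deltas"]}

```bash
mkdir -p pics; cat > h.py <<'E'
import numpy as np, cv2
from cell import env, viewer, spotter
from scipy.spatial.transform import Rotation as Ro
def snap(n):
    s=env.sense(); d=viewer.snapshot(n)
    if n=="wrist":
        H=np.array(d["hand_eye"]); T=np.eye(4); T[:3,:3]=Ro.from_quat(s["tcp_rot"]).as_matrix(); T[:3,3]=s["eef_pos"]
        C=np.linalg.inv(T@H); d["R"]=C[:3,:3]; d["t"]=C[:3,3]
    d["R"]=np.array(d["R"]); d["t"]=np.array(d["t"]); return d
def ray(d,u,v):
    o=-d["R"].T@d["t"]; r=d["R"].T@np.array([(u-d["cx"])/d["fx"],(v-d["cy"])/d["fy"],1]); return o,r/np.linalg.norm(r)
def atz(d,u,v,z):
    o,r=ray(d,u,v); return o+r*(z-o[2])/r[2]
def tri(*l):
    A=np.zeros((3,3));b=np.zeros(3)
    for d,u,v in l:
        o,r=ray(d,u,v);P=np.eye(3)-np.outer(r,r);A+=P;b+=P@o
    return np.linalg.solve(A,b)
def proj(d,X):
    c=d["R"]@np.array(X)+d["t"]; return np.array([d["fx"]*c[0]/c[2]+d["cx"],d["fy"]*c[1]/c[2]+d["cy"]])
E
python3 - <<'E'
from h import *
np.set_printoptions(precision=3,suppress=True)
s=env.sense(); print(s["time_s"],s["eef_pos"],s["tcp_rot"],s["width"])
I=[]
for n in ["side","top"]:
    d=snap(n); I.append(d["image"]); print(n,d["fx"],-d["R"].T@d["t"],d["R"])
    for k in ["can_large","can_medium","can_small","demagnetiser","plate","lever_knob","lever","screwdriver","wooden_box","pin_case"]:
        for r in spotter.cut_out(n,k)[:3]: print(n,k,round(r["confidence"],2),r["rect"],int(np.sum(r["region"])))
    cv2.imwrite(f"pics/{n}.png",d["image"])
E
```

```text
0.0 [ 0.176 -0.677  0.213] [ 0.992  0.127 -0.    -0.001] 0.09115460580866615
side 470.1669747982684 [-0.042  0.94   0.852] [[-0.801 -0.599  0.017]
 [-0.34   0.431 -0.836]
 [ 0.493 -0.675 -0.549]]
side can_large 0.56 [330.1, 224.6, 351.4, 262.4] 864
side can_medium 0.84 [365.4, 170.5, 389.8, 202.9] 563
side can_small 0.67 [240.3, 281.2, 259.6, 318.5] 727
side demagnetiser 0.57 [235.8, 174.6, 333.4, 261.7] 3765
side plate 0.78 [238.1, 173.7, 332.2, 259.2] 3811
side lever_knob 0.4 [305.6, 173.5, 322.8, 198.1] 86
side lever 0.46 [303.2, 174.4, 321.1, 197.6] 141
side screwdriver 0.89 [137.1, 311.1, 206.0, 351.9] 577
side wooden_box 0.72 [311.9, 149.9, 351.4, 185.2] 1150
side wooden_box 0.18 [237.8, 172.6, 330.9, 258.4] 3815
side pin_case 0.62 [207.1, 192.6, 257.0, 236.6] 1297
side pin_case 0.59 [238.4, 173.1, 330.9, 259.6] 3854
top 500.2849283606582 [0.342 0.026 1.657] [[-0.003 -1.     0.001]
 [-0.987  0.003 -0.163]
 [ 0.163 -0.002 -0.987]]
top can_large 0.75 [280.3, 248.8, 305.3, 275.2] 421
top can_medium 0.77 [391.2, 234.2, 411.4, 254.2] 356
top can_small 0.85 [182.9, 235.4, 205.0, 252.0] 276
top demagnetiser 0.7 [253.6, 179.9, 352.7, 222.3] 3835
top plate 0.98 [254.6, 181.0, 349.3, 224.0] 3835
top lever_knob 0.54 [331.3, 195.5, 340.0, 212.3] 77
top screwdriver 0.87 [148.2, 179.3, 160.5, 241.9] 235
top wooden_box 0.93 [391.3, 164.8, 425.2, 203.6] 1233
top pin_case 0.65 [254.0, 146.4, 315.4, 165.7] 1133
```

View pics/side.png

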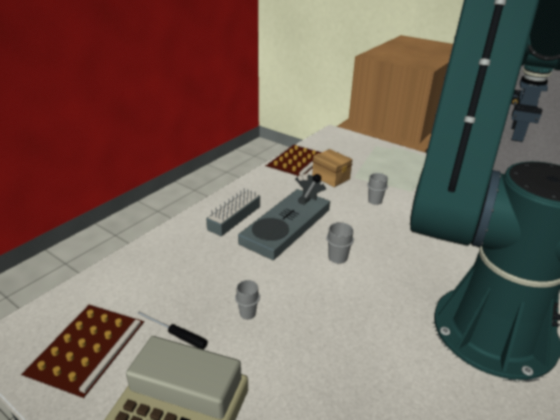

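View pics/top.png

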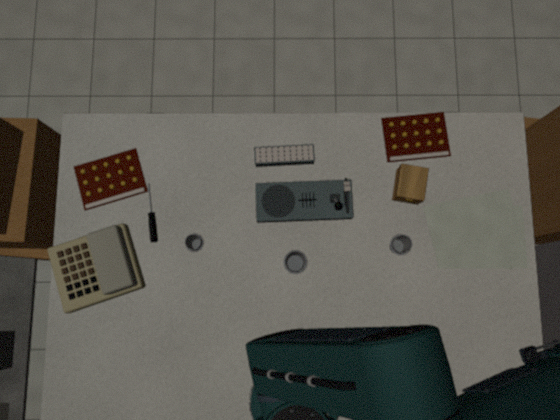

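The networks agree with the pictures: large can at top (293,262), medium at (401,244), small at (194,243), plate disc at (279,201), and knob at about (337,204). Next I fit the positions from both views.

```bash
cat >> h.py <<'E'
from scipy.optimize import least_squares
DIM={"can_large":(.028,.0385,.066,.070,.034,.100),"can_medium":(.024,.0345,.060,.064,.030,.094),"can_small":(.020,.0305,.054,.058,.026,.088)}
A_=np.linspace(0,2*np.pi,48)
def canpts(n):
    f,fl,z0,z1,c,h=DIM[n]
    return np.vstack([np.c_[r*np.cos(A_),r*np.sin(A_),0*A_+z] for r,z in ((f,0),(fl,z0),(fl,z1),(c,h))])
def rect(d,P):
    q=np.array([proj(d,p) for p in P]); return np.r_[q.min(0),q.max(0)]
def fitcan(n,obs,x0):
    P=canpts(n); f=lambda x:np.concatenate([rect(d,P+x)-np.array(r) for d,r in obs])
    s=least_squares(f,x0); return s.x,s.fun
E
cat > m.py <<'E'
from h import *
np.set_printoptions(precision=3,suppress=True)
d={n:snap(n) for n in ["side","top"]}
for k in DIM:
    o=[(d[n],spotter.cut_out(n,k)[0]["rect"]) for n in d]
    r=o[1][1]; x0=atz(d["top"],(r[0]+r[2])/2,(r[1]+r[3])/2,.09); x0[2]=0
    print(k,*fitcan(k,o,x0))
# plate by dark disc: fit ellipse within demag region
for n in d:
    r=spotter.cut_out(n,"demagnetiser")[0]; m=r["region"]
    g=cv2.cvtColor(d[n]["image"],cv2.COLOR_BGR2GRAY)
    print(n,"case med",np.median(g[m]))
    b=((g<np.median(g[m])*.8)&m).astype(np.uint8); b=cv2.morphologyEx(b,cv2.MORPH_OPEN,np.ones((3,3),np.uint8))
    _,_,st,ce=cv2.connectedComponentsWithStats(b); i=1+np.argmax(st[1:,4]); print(st[i],ce[i]); d[n]["p"]=ce[i]
    k=spotter.cut_out(n,"lever_knob"); print(n,"knob",[(x["rect"],round(x["confidence"],2)) for x in k])
print("plate",tri(*[(d[n],*d[n]["p"]) for n in d]))
for k in ["wooden_box","pin_case"]:
    l=[(d[n],*(lambda r:((r[0]+r[2])/2,(r[1]+r[3])/2))(spotter.cut_out(n,k)[0]["rect"])) for n in d]
    print(k,tri(*l))
big=np.vstack([cv2.resize(d["top"]["image"][170:235,240:440],None,fx=4,fy=4,interpolation=2),cv2.resize(d["side"]["image"][160:240,200:400],None,fx=4,fy=4,interpolation=2)]); cv2.imwrite("pics/c.png",big)
E
python3 m.py
```

```text
can_large [0.43  0.004 0.014] [-1.224 -2.478 -2.337  2.092  0.014  1.176  1.997  2.391]
can_medium [ 0.483 -0.339  0.007] [ 0.856 -0.582  0.1    0.753 -0.203 -0.327 -0.139 -0.557]
can_small [0.492 0.319 0.002] [-1.97   0.111  2.026  0.015  0.245 -1.76  -0.099  1.558]
side case med 80.0
[253 219  35  21 616] [270.055 228.896]
side knob [([303.1, 173.8, 323.3, 199.3], 0.69), ([366.9, 173.9, 388.1, 204.2], 0.33)]
top case med 60.0
[262 185  33  32 782] [277.872 200.729]
top knob [([387.1, 231.5, 409.6, 258.5], 0.49), ([253.5, 177.5, 351.8, 222.7], 0.42)]
plate [0.633 0.052 0.043]
wooden_box [ 0.686 -0.373  0.043]
pin_case [0.798 0.027 0.005]
```

View pics/c.png

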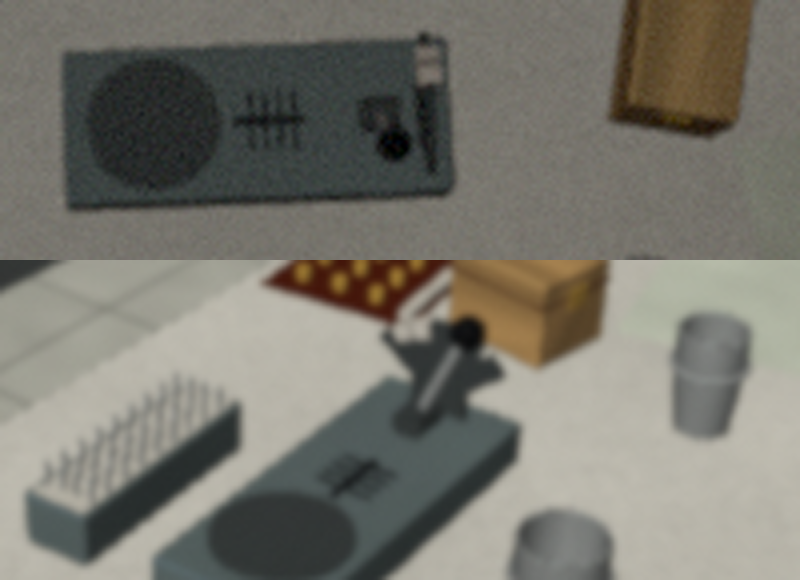

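```bash
cat >> h.py <<'E'
def go(*X):
    s=env.sense(); R=Ro.from_quat(s["tcp_rot"]).as_matrix(); p=np.array(s["eef_pos"])
    for x in X: print("to",np.round(x,4),"tool delta mm",np.round(R.T@(np.array(x)-p)*1000,1)); p=np.array(x)
    x,y=R[:2,0]; print("t",s["time_s"],"tcp",np.round(s["eef_pos"],4),"yaw",np.round(np.degrees(np.arctan2(y,x)),2),"tilt",np.round(R[:,2],4),"w",round(s["width"],4),"grip",round(s["grip_force"],1),"F",np.round(s["contact_force"],1))
E
python3 - <<'E'
from h import *
d=snap("wrist"); print(np.round(d["hand_eye"],3),d["fx"],d["cx"],d["cy"])
a=snap("top");b=snap("side")
K=tri((a,338.2,205.7),(b,316.7,178.2)); print("knob",K,proj(a,K),proj(b,K))
go()
E
```

```text
[[ 0.    -0.959 -0.285  0.082]
 [ 1.     0.     0.     0.   ]
 [ 0.    -0.285  0.959 -0.171]
 [ 0.     0.     0.     1.   ]] 371.7074809661284 283.46027515748756 213.01650361964883
knob [ 0.59879514 -0.13497363  0.14180696] [338.30155135 205.89319391] [316.48304396 178.15967868]
t 2.05 tcp [ 0.1758 -0.6776  0.2139] yaw 14.54 tilt [-0. -0. -1.] w 0.091 grip 0.0 F [ 0.2 -0.3  0.4]
```

Emit:
send_rows --deltas '[[[0, 0, -0.03, 0, 0, 4.86], [0, 0, -0.03, 0, 0, 4.86], [0, 0, -0.03, 0, 0, 4.86], [0.03, -0.03, 0, 0, 0, 0], [0.03, -0.03, 0, 0, 0, 0], [0.03, -0.03, 0, 0, 0, 0], [0.03, -0.03, 0, 0, 0, 0], [0.03, -0.03, 0, 0, 0, 0], [0.03, -0.03, 0, 0, 0, 0], [0.02, -0.03, 0, 0, 0, 0], [0.02, -0.03, 0, 0, 0, 0], [0, -0.03, 0, 0, 0, 0]]]' --jaw -1

```text
time_s: 3.05
eef_pos: [0.3951, -0.4094, 0.3041]
tcp_rot: [1.0, 0.0, 0.0, 0.0]
contact_force: [0.8, 0.3, -0.4]
width: 0.0912
grip_force: 0.0
```

Emit:
send_rows --deltas '[[[0.03, -0.03, 0, 0, 0, 0], [0.03, -0.03, 0, 0, 0, 0], [0.01, -0.03, 0, 0, 0, 0], [0, 0, 0, 0, 0, 0]]]'

```text
time_s: 3.38
eef_pos: [0.4633, -0.3182, 0.304]
tcp_rot: [1.0, 0.001, 0.0, -0.0]
contact_force: [0.1, -1.0, -0.1]
width: 0.0913
grip_force: 0.0
```

```bash
cat > w.py <<'E'
import sys
from h import *
np.set_printoptions(precision=4,suppress=True)
C={"can_large":(.43,.004,0),"can_medium":(.483,-.339,0),"can_small":(.492,.319,0)}
d=snap("wrist"); n=sys.argv[1]
for r in spotter.cut_out("wrist",n)[:2]:
    x,f=fitcan(n,[(d,r["rect"])],C[n]); print(n,round(r["confidence"],2),r["rect"],x,f)
if len(sys.argv)>2: cv2.imwrite(sys.argv[2],d["image"])
go()
E
python3 w.py can_medium pics/wm.png
```

```text
can_medium 0.55 [272.8, 120.4, 335.8, 189.3] [ 0.492  -0.3399  0.0136] [-0.8859  0.8396  0.883  -0.8089]
t 3.4833 tcp [ 0.4621 -0.3213  0.3041] yaw 0.08 tilt [ 0.0001 -0.0003 -1.    ] w 0.0911 grip 0.0 F [-0.4 -1.   0.6]
```

View pics/wm.png

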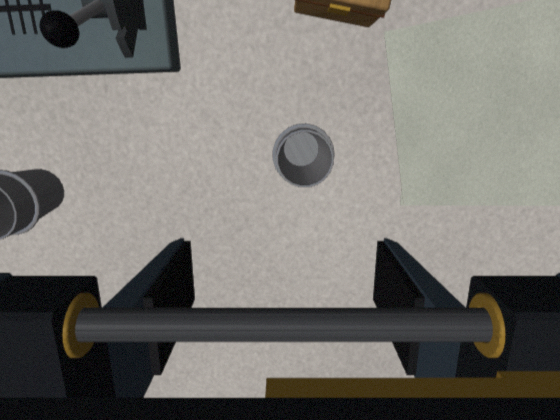

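Emit:
send_rows --deltas '[[[0, -0.03, 0, 0, 0, 0], [0, -0.035, 0, 0, 0, 0], [0, -0.035, 0, 0, 0, 0], [0, -0.035, 0, 0, 0, 0], [0, -0.035, 0, 0, 0, 0], [0, -0.035, 0, 0, 0, 0], [0, -0.035, 0, 0, 0, 0], [0, -0.03, 0, 0, 0, 0], [0, 0, 0, 0, 0, 0]]]'

```text
time_s: 4.23
eef_pos: [0.4616, -0.0496, 0.3041]
tcp_rot: [1.0, 0.0, 0.0, -0.0]
contact_force: [0.6, -0.7, -0.2]
width: 0.091
grip_force: 0.0
```

```bash
python3 w.py can_large pics/wl.png
```

```text
can_large 0.94 [211.1, 171.6, 276.8, 244.1] [ 0.4269 -0.0038 -0.0128] [-0.6615  0.7615  0.7171 -0.6406]
t 4.3333 tcp [ 0.462  -0.0523  0.3041] yaw 0.02 tilt [ 0.0003 -0.0003 -1.    ] w 0.0911 grip 0.0 F [0.1 0.5 0. ]
```

View pics/wl.png

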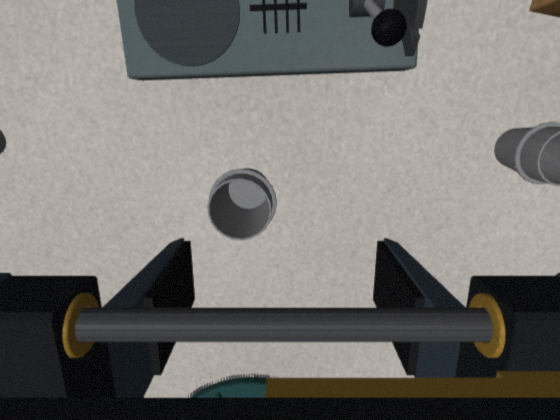

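Emit:
send_rows --deltas '[[[-0.015, -0.02, 0.03, 0, 0, 0], [-0.01, -0.02, 0.03, 0, 0, 0], [-0.01, -0.01, 0.03, 0, 0, 0], [0, 0, 0.014, 0, 0, 0], [0, 0, 0, 0, 0, 0], [0, 0, 0, 0, 0, 0]]]'

```text
time_s: 4.83
eef_pos: [0.4272, -0.0032, 0.2]
tcp_rot: [1.0, -0.001, -0.0, 0.0]
contact_force: [0.2, -0.1, -0.2]
width: 0.0911
grip_force: 0.0
```

```bash
cat > w2.py <<'E'
import sys
from h import *
np.set_printoptions(precision=4,suppress=True)
n=sys.argv[1]; z0=float(sys.argv[2]) if len(sys.argv)>2 else 0.; s=env.sense(); d=snap("wrist"); P=canpts(n)
for r in spotter.cut_out("wrist",n)[:2]:
    R=np.array(r["rect"]); p=np.array([*s["eef_pos"][:2],z0])
    x,f=fitcan(n,[(d,R)],p); print("free",round(r["confidence"],2),R,x,f)
    q=least_squares(lambda y:rect(d,P+[*y,z0])-R,p[:2]); print("z fixed",q.x,q.fun)
    c=atz(d,(R[0]+R[2])/2,(R[1]+R[3])/2,DIM[n][5]); print("centre@rim",c)
    if "p" in sys.argv: cv2.imwrite(f"pics/{n}.png",d["image"])
go([*q.x,DIM[n][3]+.004])
E
python3 w2.py can_large
```

```text
free 0.84 [240.4 149.3 328.4 245.6] [ 0.4322 -0.0038 -0.0105] [-0.623   0.5731  0.6258 -0.5513]
z fixed [ 0.4349 -0.0038] [-2.1947 -1.0822  2.1944  1.2816]
centre@rim [ 0.4407 -0.0037  0.1   ]
to [ 0.4349 -0.0038  0.074 ] tool delta mm [  6.5   0.7 127.2]
t 4.9333 tcp [ 0.4281 -0.0031  0.2012] yaw -0.12 tilt [ 0.0017 -0.0002 -1.    ] w 0.0911 grip 0.0 F [ 0.5 -0.5  0.5]
```

Emit:
send_rows --deltas '[[[0.002, 0.0005, 0.03, 0, 0, 0], [0.002, 0, 0.03, 0, 0, 0], [0.001, 0, 0.03, 0, 0, 0], [0, 0, 0.025, 0, 0, 0], [0, 0, 0.012, 0, 0, 0], [0, 0, 0, 0, 0, 0]]]'

```text
time_s: 5.43
eef_pos: [0.4317, -0.0031, 0.0717]
tcp_rot: [1.0, -0.001, -0.001, -0.0]
contact_force: [0.0, 0.5, 0.5]
width: 0.0909
grip_force: 0.0
```

Emit:
send_rows --deltas '[[[0, 0, 0, 0, 0, 0], [0, 0, 0, 0, 0, 0], [0, 0, 0, 0, 0, 0], [0, 0, 0, 0, 0, 0], [0, 0, 0, 0, 0, 0], [0, 0, 0, 0, 0, 0]]]' --jaw 1

```text
time_s: 5.93
eef_pos: [0.4329, -0.0027, 0.074]
tcp_rot: [1.0, -0.0, 0.001, 0.0]
contact_force: [-1.7, -1.3, 10.2]
width: 0.0664
grip_force: 30.0
```

Emit:
send_rows --deltas '[[[0, 0, -0.01, 0, 0, 0], [0, 0, -0.03, 0, 0, 0], [0, 0, -0.03, 0, 0, 0], [0, 0, -0.03, 0, 0, 0], [0, 0, -0.01, 0, 0, 0], [0, 0, 0, 0, 0, 0], [0, 0, 0, 0, 0, 0]]]'

```text
time_s: 6.52
eef_pos: [0.4317, -0.0025, 0.1828]
tcp_rot: [1.0, -0.0, 0.0, 0.0]
contact_force: [-0.6, -0.6, -2.2]
width: 0.0662
grip_force: 30.0
```

```bash
python3 w2.py can_large .112 p
```

```text
free 0.73 [208.7 183.9 362.1 361.6] [ 0.4323 -0.0032  0.1073] [-0.7608  1.0366  0.7607 -0.7136]
z fixed [ 0.4349 -0.0032] [-3.3602 -1.2286  3.3597  1.4941]
centre@rim [ 0.3919 -0.0038  0.1   ]
to [ 0.4349 -0.0032  0.074 ] tool delta mm [  4.2   0.7 107.5]
t 6.6167 tcp [ 0.4309 -0.0025  0.1815] yaw -0.04 tilt [-0.0023  0.0001 -1.    ] w 0.0663 grip 30.0 F [ 0.4 -0.1 -1.4]
```

View pics/can_large.png

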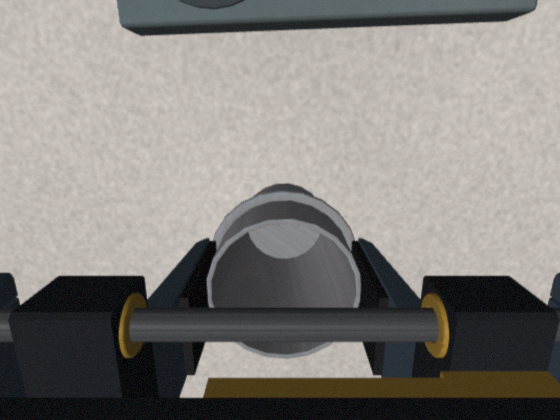

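The large can is held upright, its rim spanning columns 209–361 and its foot about 74 mm below the TCP. The next look is at the plate.

Emit:
send_rows --deltas '[[[0.01, -0.01, -0.02, 0, 0, 0], [0.025, -0.015, -0.02, 0, 0, 0], [0.025, -0.015, -0.02, 0, 0, 0], [0.025, -0.01, 0, 0, 0, 0], [0.015, -0.004, 0, 0, 0, 0], [0, 0, 0, 0, 0, 0], [0, 0, 0, 0, 0, 0]]]'

```text
time_s: 7.2
eef_pos: [0.5313, 0.0515, 0.2408]
tcp_rot: [1.0, -0.0, -0.002, 0.0]
contact_force: [-0.7, -0.6, -2.7]
width: 0.0663
grip_force: 30.0
```

```bash
cat > pl.py <<'E'
from h import *
import sys
np.set_printoptions(precision=4,suppress=True)
d=snap("wrist"); g=cv2.GaussianBlur(cv2.cvtColor(d["image"],cv2.COLOR_BGR2GRAY),(5,5),0)
u,v=proj(d,[.633,.052,.044]).round().astype(int); print("pred",u,v,"grey",g[v,u])
# radial edge: rays outward from predicted centre in the plate plane, strongest dark->light step
c=np.array([.633,.052])
for it in range(4):
    E=[]
    for a in np.radians(np.arange(0,360,5)):
        rr=np.arange(.040,.068,.0005); L=[proj(d,[c[0]+r*np.cos(a),c[1]+r*np.sin(a),.044]) for r in rr]
        L=np.array(L).round().astype(int)
        ok=(L[:,0]>2)&(L[:,0]<557)&(L[:,1]>2)&(L[:,1]<417)
        if not ok.all(): continue
        q=g[L[:,1],L[:,0]].astype(float); k=q[4:]-q[:-4]; i=k.argmax()
        if k[i]>6: E.append(c+rr[i+2]*np.array([np.cos(a),np.sin(a)]))
    E=np.array(E); f=least_squares(lambda x:np.hypot(*(E-x[:2]).T)-x[2],[*c,.055],loss="soft_l1",f_scale=.001); c=f.x[:2]
print(len(E),"plate",f.x,np.median(abs(f.fun)))
go([*c,.13])
cv2.imwrite(sys.argv[1],d["image"])
E
python3 pl.py pics/pl.png
```

```text
pred 283 80 grey 77
61 plate [0.6358 0.0518 0.0547] 0.00068307343063264
to [0.6358 0.0518 0.13  ] tool delta mm [105.4  -0.6 110.7]
t 7.25 tcp [0.5308 0.0513 0.241 ] yaw -0.03 tilt [-0.0034 -0.0002 -1.    ] w 0.0661 grip 30.0 F [-1.2 -0.2 -1.3]
```

Emit:
send_rows --deltas '[[[0.015, 0, 0, 0, 0, 0], [0.03, -0.001, 0, 0, 0, 0], [0.03, 0, 0.01, 0, 0, 0], [0.02, 0, 0.02, 0, 0, 0], [0.007, 0, 0.03, 0, 0, 0], [0, 0, 0.03, 0, 0, 0], [0, 0, 0.02, 0, 0, 0], [0, 0, 0.007, 0, 0, 0], [0, 0, 0.003, 0, 0, 0], [0, 0, 0, 0, 0, 0], [0, 0, 0, 0, 0, 0], [0, 0, 0.002, 0, 0, 0], [0, 0, 0, 0, 0, 0]]]'

```text
time_s: 8.33
eef_pos: [0.6344, 0.0523, 0.1219]
tcp_rot: [1.0, -0.0, 0.001, -0.0]
contact_force: [-0.2, -0.4, -0.2]
width: 0.0664
grip_force: 30.0
```

Emit:
send_rows --deltas '[[[0, 0, 0.001, 0, 0, 0], [0, 0, 0, 0, 0, 0], [0, 0, 0, 0, 0, 0]]]'

```text
time_s: 8.58
eef_pos: [0.634, 0.0523, 0.1202]
tcp_rot: [1.0, -0.0, 0.0, -0.0]
contact_force: [0.7, -0.4, -1.5]
width: 0.0662
grip_force: 30.0
```

```bash
python3 -c "
from h import *
go(); go()"
```

```text
t 8.5833 tcp [0.634  0.0523 0.1202] yaw -0.04 tilt [ 3.e-04  0.e+00 -1.e+00] w 0.0662 grip 30.0 F [ 0.7 -0.4 -1.5]
t 8.5833 tcp [0.634  0.0523 0.1202] yaw -0.04 tilt [ 3.e-04  0.e+00 -1.e+00] w 0.0662 grip 30.0 F [ 0.7 -0.4 -1.5]
```

Not in contact yet, so down another 2 mm or so.

Emit:
send_rows --deltas '[[[0, 0, 0.001, 0, 0, 0], [0, 0, 0, 0, 0, 0], [0, 0, 0.001, 0, 0, 0], [0, 0, 0, 0, 0, 0], [0, 0, 0, 0, 0, 0]]]'

```text
time_s: 9.0
eef_pos: [0.6341, 0.0523, 0.1181]
tcp_rot: [1.0, -0.0, 0.0, -0.0]
contact_force: [-0.5, 0.3, 2.0]
width: 0.0661
grip_force: 30.0
```

Emit:
send_rows --deltas '[[[0, 0, 0, 0, 0, 0], [0, 0, 0, 0, 0, 0], [0, 0, 0, 0, 0, 0], [0, 0, 0, 0, 0, 0], [0, 0, -0.01, 0, 0, 0], [0, 0, -0.03, 0, 0, 0], [0, 0, -0.03, 0, 0, 0], [0, 0, -0.03, 0, 0, 0], [0, 0, -0.01, 0, 0, 0], [0, 0, 0, 0, 0, 0], [0, 0, 0, 0, 0, 0]]]' --jaw -1

```text
time_s: 9.92
eef_pos: [0.6339, 0.0523, 0.2282]
tcp_rot: [1.0, -0.0, 0.0, -0.0]
contact_force: [-0.7, 0.5, -0.6]
width: 0.0912
grip_force: 0.0
```

```bash
python3 w2.py can_large .044; python3 -c "
from h import *
go([.488,-.34,.2])"
```

```text
free 0.58 [239.7 160.3 331.1 265.8] [0.6325 0.0509 0.04  ] [-1.8263  1.6638  1.8262 -1.5956]
z fixed [0.6336 0.051 ] [-2.4959  0.9524  2.4957 -0.8037]
centre@rim [0.6271 0.0509 0.1   ]
to [0.6336 0.051  0.074 ] tool delta mm [  0.8   1.3 152.6]
t 10.0167 tcp [0.6331 0.0523 0.2266] yaw -0.04 tilt [-0.0019 -0.0001 -1.    ] w 0.0912 grip 0.0 F [-0.5  0.6  0.1]
to [ 0.488 -0.34   0.2  ] tool delta mm [-144.8  392.4   26.9]
t 10.0167 tcp [0.6331 0.0523 0.2266] yaw -0.04 tilt [-1.9e-03 -1.0e-04 -1.0e+00] w 0.0912 grip 0.0 F [-0.5  0.6  0.1]
```

Emit:
send_rows --deltas '[[[-0.02, 0.015, 0, 0, 0, 0], [-0.03, 0.03, 0, 0, 0, 0], [-0.03, 0.035, 0, 0, 0, 0], [-0.03, 0.04, 0, 0, 0, 0], [-0.02, 0.04, 0, 0, 0, 0], [-0.015, 0.04, 0, 0, 0, 0], [0, 0.04, 0, 0, 0, 0], [0, 0.04, 0, 0, 0, 0], [0, 0.04, 0, 0, 0, 0], [0, 0.04, 0.01, 0, 0, 0], [0, 0.022, 0.01, 0, 0, 0], [0, 0.01, 0.007, 0, 0, 0], [0, 0, 0, 0, 0, 0], [0, 0, 0, 0, 0, 0]]]'

```text
time_s: 11.18
eef_pos: [0.4982, -0.3245, 0.1996]
tcp_rot: [1.0, -0.001, -0.001, -0.001]
contact_force: [-0.4, -0.1, 0.2]
width: 0.0911
grip_force: 0.0
```

```bash
python3 w2.py can_medium
```

```text
free 0.79 [260.8 173.4 343.7 258.6] [ 0.4888 -0.3402  0.0009] [ 1.2866 -1.3803 -1.1654  1.1044]
z fixed [ 0.4885 -0.3402] [ 1.3517 -1.2554 -1.3454  0.9938]
centre@rim [ 0.4953 -0.3387  0.094 ]
to [ 0.4885 -0.3402  0.068 ] tool delta mm [-10.3  16.2 132.8]
t 11.2833 tcp [ 0.4989 -0.3241  0.2008] yaw 0.01 tilt [-0.0005  0.0005 -1.    ] w 0.0913 grip 0.0 F [0.6 0.3 1.2]
```

Emit:
send_rows --deltas '[[[-0.005, 0.01, 0.02, 0, 0, 0], [-0.005, 0.005, 0.03, 0, 0, 0], [0, 0, 0.03, 0, 0, 0], [0, 0, 0.03, 0, 0, 0], [0, 0, 0.015, 0, 0, 0], [0, 0, 0.007, 0, 0, 0], [0, 0, 0, 0, 0, 0], [0, 0, 0, 0, 0, 0]]]'

```text
time_s: 11.95
eef_pos: [0.4895, -0.34, 0.0699]
tcp_rot: [1.0, 0.0, 0.0, 0.0]
contact_force: [-1.1, 0.4, -0.1]
width: 0.0908
grip_force: 0.0
```

Emit:
send_rows --deltas '[[[0, 0, 0, 0, 0, 0], [0, 0, 0, 0, 0, 0], [0, 0, 0, 0, 0, 0], [0, 0, 0, 0, 0, 0], [0, 0, 0, 0, 0, 0], [0, 0, 0, 0, 0, 0]]]' --jaw 1

```text
time_s: 12.45
eef_pos: [0.4891, -0.3404, 0.0693]
tcp_rot: [1.0, -0.0, 0.0, 0.0]
contact_force: [-0.3, 2.0, 4.5]
width: 0.0597
grip_force: 30.0
```

Emit:
send_rows --deltas '[[[0, 0, -0.01, 0, 0, 0], [0, 0, -0.03, 0, 0, 0], [0, 0, -0.03, 0, 0, 0], [0, 0, -0.03, 0, 0, 0], [0, 0, -0.03, 0, 0, 0], [0, -0.01, -0.03, 0, 0, 0], [0.01, -0.02, -0.03, 0, 0, 0], [0.015, -0.03, -0.02, 0, 0, 0], [0.015, -0.03, 0, 0, 0, 0], [0.015, -0.03, 0, 0, 0, 0], [0.015, -0.03, 0, 0, 0, 0], [0.015, -0.03, 0, 0, 0, 0], [0.015, -0.03, 0, 0, 0, 0], [0.015, -0.03, 0, 0, 0, 0], [0.015, -0.03, 0, 0, 0, 0], [0.015, -0.03, 0, 0, 0, 0], [0, -0.03, 0, 0, 0, 0], [0, -0.02, 0, 0, 0, 0], [0, 0, 0, 0, 0, 0], [0, 0, 0, 0, 0, 0]]]'

```text
time_s: 14.12
eef_pos: [0.6337, 0.0105, 0.2791]
tcp_rot: [1.0, 0.001, -0.0, 0.0]
contact_force: [0.9, -1.0, -2.6]
width: 0.0599
grip_force: 30.0
```

```bash
python3 w2.py can_medium .21;  python3 -c "
from h import *
go([.634,.0523,.165])"
```

```text
free 0.88 [216.9 190.9 351.9 354.4] [0.6347 0.0102 0.21  ] [-1.0175  1.3137  1.0177 -0.9148]
z fixed [0.6347 0.0102] [-1.0121  1.3188  1.0122 -0.9196]
centre@rim [0.5445 0.0095 0.094 ]
free 0.28 [178.2 108.3 490.4 250.3] [ 0.6937 -0.0024  0.2616] [ 40.1001 -48.0299 -40.1112  43.7156]
z fixed [ 0.6842 -0.0138] [ 84.4367 -12.7259 -70.2293   3.7618]
centre@rim [ 0.6441 -0.0388  0.094 ]
to [ 0.6842 -0.0138  0.068 ] tool delta mm [ 50.4  22.8 211.1]
t 14.2167 tcp [0.6338 0.0091 0.2791] yaw -0.04 tilt [-0.0002 -0.0002 -1.    ] w 0.0594 grip 30.0 F [-0.3 -0.3 -1.3]
to [0.634  0.0523 0.165 ] tool delta mm [ 1.000e-01 -4.320e+01  1.141e+02]
t 14.2167 tcp [0.6338 0.0091 0.2791] yaw -0.04 tilt [-2.e-04 -2.e-04 -1.e+00] w 0.0594 grip 30.0 F [-0.3 -0.3 -1.3]
```

Emit:
send_rows --deltas '[[[0, -0.015, 0, 0, 0, 0], [0, -0.018, 0, 0, 0, 0], [0, -0.0095, 0, 0, 0, 0], [0, 0, 0, 0, 0, 0], [0, 0, 0.015, 0, 0, 0], [0, 0, 0.02, 0, 0, 0], [0, 0, 0.02, 0, 0, 0], [0, 0, 0.02, 0, 0, 0], [0, 0, 0.02, 0, 0, 0], [0, 0, 0.015, 0, 0, 0], [0, 0, 0.007, 0, 0, 0], [0, 0, 0, 0, 0, 0], [0, 0, 0, 0, 0, 0]]]'

```text
time_s: 15.3
eef_pos: [0.6344, 0.0518, 0.1624]
tcp_rot: [1.0, -0.0, 0.0, 0.0]
contact_force: [1.0, -0.2, -2.2]
width: 0.0598
grip_force: 30.0
```

Emit:
send_rows --deltas '[[[0, 0, 0.003, 0, 0, 0], [0, 0, 0.003, 0, 0, 0], [0, 0, 0.001, 0, 0, 0], [0, 0, 0.001, 0, 0, 0], [0, 0, 0, 0, 0, 0], [0, 0, 0, 0, 0, 0]]]'

```text
time_s: 15.8
eef_pos: [0.6342, 0.0521, 0.1541]
tcp_rot: [1.0, -0.0, 0.0, -0.0]
contact_force: [0.9, -1.4, -3.5]
width: 0.06
grip_force: 30.0
```

Emit:
send_rows --deltas '[[[0, 0, 0.001, 0, 0, 0], [0, 0, 0, 0, 0, 0], [0, 0, 0, 0, 0, 0]]]'

```text
time_s: 16.05
eef_pos: [0.6347, 0.052, 0.1534]
tcp_rot: [1.0, -0.0, 0.001, 0.0]
contact_force: [1.6, -1.8, 3.1]
width: 0.0595
grip_force: 30.0
```

Emit:
send_rows --deltas '[[[0, 0, 0, 0, 0, 0], [0, 0, 0, 0, 0, 0], [0, 0, 0, 0, 0, 0], [0, 0, 0, 0, 0, 0], [0, 0, -0.01, 0, 0, 0], [0, 0, -0.03, 0, 0, 0], [0, 0, -0.03, 0, 0, 0], [0, 0, -0.03, 0, 0, 0], [0, 0, -0.01, 0, 0, 0], [0, 0, 0, 0, 0, 0], [0, 0, 0, 0, 0, 0]]]' --jaw -1

```text
time_s: 16.97
eef_pos: [0.634, 0.0521, 0.2631]
tcp_rot: [1.0, -0.0, 0.0, -0.0]
contact_force: [-0.6, 0.2, 0.0]
width: 0.0912
grip_force: 0.0
```

```bash
python3 w2.py can_medium .084 p; python3 -c "
from h import *
go([.492,.32,.2])"
```

```text
free 0.96 [240.4 165.1 327.  257.3] [0.6346 0.0521 0.0825] [ 0.4186 -0.3781 -0.4185  0.3596]
z fixed [0.635  0.0521] [ 0.197  -0.6195 -0.1971  0.6216]
centre@rim [0.6168 0.0521 0.094 ]
to [0.635  0.0521 0.068 ] tool delta mm [  2.1  -0.  193.5]
t 17.0667 tcp [0.6333 0.0521 0.2615] yaw -0.04 tilt [-0.0021 -0.     -1.    ] w 0.091 grip 0.0 F [-0.2 -0.6 -0.5]
to [0.492 0.32  0.2  ] tool delta mm [-141.4 -267.8   61.8]
t 17.0667 tcp [0.6333 0.0521 0.2615] yaw -0.04 tilt [-0.0021 -0.     -1.    ] w 0.091 grip 0.0 F [-0.2 -0.6 -0.5]
```

View pics/can_medium.png

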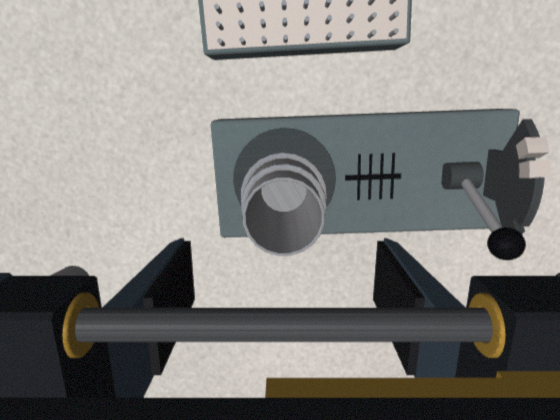

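Medium is nested: its rim is centred at about (284,212), concentric with the large flange. The lever knob is at (506,243) and its hinge block at (462,175). Now to the small can.

Emit:
send_rows --deltas '[[[-0.01, -0.01, 0, 0, 0, 0], [-0.02, -0.03, 0, 0, 0, 0], [-0.02, -0.03, 0, 0, 0, 0], [-0.02, -0.03, 0, 0, 0, 0], [-0.02, -0.03, 0, 0, 0, 0], [-0.02, -0.03, 0.01, 0, 0, 0], [-0.02, -0.03, 0.01, 0, 0, 0], [-0.01, -0.03, 0.01, 0, 0, 0], [0, -0.03, 0.02, 0, 0, 0], [0, -0.01, 0.012, 0, 0, 0], [0, 0, 0, 0, 0, 0], [0, 0, 0, 0, 0, 0]]]'

```text
time_s: 18.07
eef_pos: [0.4932, 0.3119, 0.1997]
tcp_rot: [1.0, 0.0, -0.001, 0.001]
contact_force: [0.8, -0.8, -0.0]
width: 0.091
grip_force: 0.0
```

```bash
python3 w2.py can_small
```

```text
free 0.71 [239.3 159.7 311.8 236.1] [0.4987 0.3186 0.0045] [ 0.5147 -0.468  -0.5148  0.4435]
z fixed [0.4976 0.3187] [ 1.0254  0.0933 -1.026  -0.1495]
centre@rim [0.5033 0.3181 0.088 ]
to [0.4976 0.3187 0.062 ] tool delta mm [  3.2  -7.4 139.2]
t 18.1667 tcp [0.4943 0.3114 0.2012] yaw -0.07 tilt [-0.0002 -0.0003 -1.    ] w 0.091 grip 0.0 F [ 0.4 -0.4  0.2]
```

Emit:
send_rows --deltas '[[[0.003, -0.005, 0.02, 0, 0, 0], [0, -0.0025, 0.03, 0, 0, 0], [0, 0, 0.03, 0, 0, 0], [0, 0, 0.03, 0, 0, 0], [0, 0, 0.02, 0, 0, 0], [0, 0, 0.007, 0, 0, 0], [0, 0, 0, 0, 0, 0], [0, 0, 0, 0, 0, 0]]]'

```text
time_s: 18.83
eef_pos: [0.4981, 0.3195, 0.0651]
tcp_rot: [1.0, -0.001, 0.0, -0.0]
contact_force: [-0.6, 0.4, 0.2]
width: 0.0914
grip_force: 0.0
```

Emit:
send_rows --deltas '[[[0, 0, 0, 0, 0, 0], [0, 0, 0, 0, 0, 0], [0, 0, 0, 0, 0, 0], [0, 0, 0, 0, 0, 0], [0, 0, 0, 0, 0, 0], [0, 0, 0, 0, 0, 0], [0, 0, 0, 0, 0, 0]]]' --jaw 1

```text
time_s: 19.42
eef_pos: [0.4974, 0.3198, 0.0641]
tcp_rot: [1.0, -0.0, 0.0, -0.0]
contact_force: [-1.4, -0.6, 2.6]
width: 0.0515
grip_force: 30.0
```

Emit:
send_rows --deltas '[[[0, 0, -0.01, 0, 0, 0], [0, 0, -0.03, 0, 0, 0], [0, 0, -0.03, 0, 0, 0], [0, 0, -0.03, 0, 0, 0], [0, 0, -0.03, 0, 0, 0], [0, 0, -0.03, 0, 0, 0], [0, 0, -0.03, 0, 0, 0], [0, 0, -0.03, 0, 0, 0], [0.005, 0.01, -0.02, 0, 0, 0], [0.015, 0.03, 0, 0, 0, 0], [0.02, 0.03, 0, 0, 0, 0], [0.02, 0.03, 0, 0, 0, 0], [0.02, 0.03, 0, 0, 0, 0], [0.02, 0.03, 0, 0, 0, 0], [0.02, 0.03, 0, 0, 0, 0], [0.015, 0.03, 0, 0, 0, 0], [0, 0.02, 0, 0, 0, 0], [0, 0, 0, 0, 0, 0], [0, 0, 0, 0, 0, 0]]]'

```text
time_s: 21.0
eef_pos: [0.6319, 0.0787, 0.3041]
tcp_rot: [1.0, -0.001, -0.0, -0.0]
contact_force: [-0.1, -0.7, -2.9]
width: 0.0514
grip_force: 30.0
```

```bash
python3 w2.py can_small .238;  python3 -c "
from h import *
go([.634,.0521,.2])
d=viewer.snapshot('top')"
```

```text
free 0.57 [227.6 200.8 341.5 310.6] [0.6291 0.0782 0.2093] [ 6.1752 -6.3721 -6.1739  4.7091]
z fixed [0.6426 0.0783] [ -2.3562 -16.1899   2.3544  13.0686]
centre@rim [0.5486 0.0778 0.088 ]
to [0.6426 0.0783 0.062 ] tool delta mm [ 10.9   1.8 242.2]
t 21.1 tcp [0.6318 0.08   0.3042] yaw -0.03 tilt [-0.0001  0.0002 -1.    ] w 0.0513 grip 30.0 F [-0.3  0.6 -2.7]
to [0.634  0.0521 0.2   ] tool delta mm [  2.2  28.  104.2]
t 21.1 tcp [0.6318 0.08   0.3042] yaw -0.03 tilt [-1.e-04  2.e-04 -1.e+00] w 0.0513 grip 30.0 F [-0.3  0.6 -2.7]
```

Emit:
send_rows --deltas '[[[0.001, 0.015, 0, 0, 0, 0], [0, 0.01, 0, 0, 0, 0], [0, 0.002, 0, 0, 0, 0], [0, 0, 0, 0, 0, 0], [0, 0, 0.015, 0, 0, 0], [0, 0, 0.02, 0, 0, 0], [0, 0, 0.02, 0, 0, 0], [0, 0, 0.02, 0, 0, 0], [0, 0, 0.02, 0, 0, 0], [0, 0, 0.01, 0, 0, 0], [0, 0, 0.003, 0, 0, 0], [0, 0, 0, 0, 0, 0], [0, 0, 0, 0, 0, 0]]]'

```text
time_s: 22.23
eef_pos: [0.6337, 0.0527, 0.1969]
tcp_rot: [1.0, -0.0, 0.001, -0.0]
contact_force: [0.4, 0.6, -1.8]
width: 0.0517
grip_force: 30.0
```

Emit:
send_rows --deltas '[[[0, 0, 0.003, 0, 0, 0], [0, 0, 0.003, 0, 0, 0], [0, 0, 0.001, 0, 0, 0], [0, 0, 0.001, 0, 0, 0], [0, 0, 0, 0, 0, 0], [0, 0, 0, 0, 0, 0]]]'

```text
time_s: 22.73
eef_pos: [0.6335, 0.0526, 0.1883]
tcp_rot: [1.0, -0.0, 0.0, 0.0]
contact_force: [1.2, -1.4, 0.1]
width: 0.0513
grip_force: 30.0
```

Emit:
send_rows --deltas '[[[0, 0, 0.001, 0, 0, 0], [0, 0, 0, 0, 0, 0], [0, 0, 0, 0, 0, 0]]]'

```text
time_s: 22.98
eef_pos: [0.6341, 0.0524, 0.188]
tcp_rot: [1.0, -0.0, 0.001, 0.0]
contact_force: [2.2, -1.9, 6.5]
width: 0.0516
grip_force: 30.0
```

Emit:
send_rows --deltas '[[[0, 0, 0, 0, 0, 0], [0, 0, 0, 0, 0, 0], [0, 0, 0, 0, 0, 0], [0, 0, 0, 0, 0, 0], [0, 0, 0, 0, 0, 0], [0, 0, -0.01, 0, 0, 0], [0, 0, -0.03, 0, 0, 0], [0, 0, -0.03, 0, 0, 0], [0, 0, -0.03, 0, 0, 0], [0, 0, -0.01, 0, 0, 0], [0, 0, 0, 0, 0, 0], [0, 0, 0, 0, 0, 0]]]' --jaw -1

```text
time_s: 23.98
eef_pos: [0.633, 0.0526, 0.2971]
tcp_rot: [1.0, -0.0, 0.0, -0.0]
contact_force: [0.3, 1.3, 0.1]
width: 0.0915
grip_force: 0.0
```

```bash
python3 w2.py can_small .124 p; python3 - <<'E'
from h import *
a=snap("top"); b=snap("side"); np.set_printoptions(precision=4,suppress=True)
# knob from stored picks: top, side, wrist(medium picture pose), plus wrist now by dark blob
def wr(p):
    T=np.eye(4);T[:3,:3]=np.diag([1,-1,-1.]);T[:3,3]=p
    d=snap("wrist");C=np.linalg.inv(T@np.array(d["hand_eye"]));d["R"]=C[:3,:3];d["t"]=C[:3,3];return d
w=wr([.6337,.0521,.2625]); w2=wr([.462,-.0523,.3041])
print("knob",tri((a,338.2,205.7),(b,316.7,178.2),(w,506,243),(w2,389,27)), "wrists",tri((w,506,243),(w2,389,27)))
print("hinge@.05",atz(w,462,176,.05))
# case corners in the wrist picture at top face .04
for q in [(212,122),(517,110),(221,236)]: print(atz(w,*q,.04))
E
```

```text
free 0.79 [248.6 168.7 322.2 252.1] [0.6334 0.0512 0.1196] [-0.7555  0.6796  0.7555 -0.6417]
z fixed [0.6347 0.0512] [-1.3352  0.0355  1.3351  0.0419]
centre@rim [0.6051 0.0508 0.088 ]
free 0.19 [219.1 105.  526.1 243. ] [0.696  0.0285 0.2916] [ 44.963  -43.2492 -33.701   38.2494]
z fixed [ 0.6656 -0.0185] [ 116.3106   23.4077 -102.9118  -30.9335]
centre@rim [ 0.6443 -0.0393  0.088 ]
to [ 0.6656 -0.0185  0.062 ] tool delta mm [ 33.8  71.  233.4]
t 24.0833 tcp [0.6323 0.0525 0.2955] yaw -0.04 tilt [-0.0021 -0.0001 -1.    ] w 0.0913 grip 0.0 F [ 0.4 -0.1 -0.4]
knob [ 0.6011 -0.1368  0.1396] wrists [ 0.6025 -0.1373  0.1391]
hinge@.05 [ 0.6422 -0.1341  0.05  ]
[0.6964 0.1258 0.04  ]
[ 0.7084 -0.1857  0.04  ]
[0.5718 0.1225 0.04  ]
```

View pics/can_small.png

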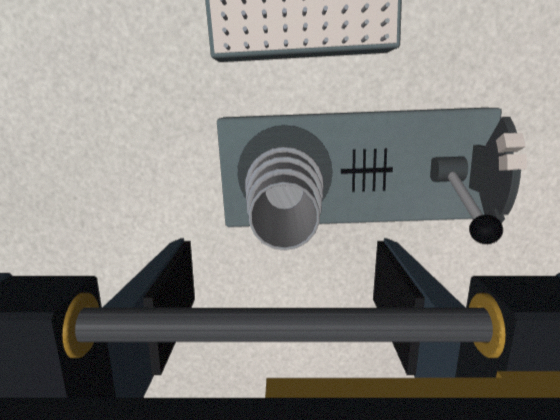

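The stack is nested and concentric, with the small rim centred at about (285,213). The knob at (486,229) measures (0.602,-0.137,0.139) and the hinge is near x 0.643, so the notch knob position is about x 0.682. I'll push the knob with closed fingers from behind.

Emit:
send_rows --deltas '[[[-0.01, 0.01, 0, 0, 0, 0], [-0.02, 0.03, 0, 0, 0, 0], [-0.02, 0.03, 0, 0, 0, 0], [-0.02, 0.03, 0, 0, 0, 0], [-0.012, 0.03, 0, 0, 0, 0], [0, 0.03, 0, 0, 0, 0], [0, 0.02, 0, 0, 0, 0], [0, 0.0095, 0, 0, 0, 0], [0, 0, 0, 0, 0, 0], [0, 0, 0.03, 0, 0, 0], [0, 0, 0.03, 0, 0, 0], [0, 0, 0.03, 0, 0, 0], [0, 0, 0.03, 0, 0, 0], [0, 0, 0.03, 0, 0, 0], [0, 0, 0.015, 0, 0, 0], [0, 0, 0.005, 0, 0, 0], [0, 0, 0, 0, 0, 0], [0, 0, 0, 0, 0, 0]]]' --jaw 1

```text
time_s: 25.78
eef_pos: [0.5514, -0.1364, 0.1277]
tcp_rot: [1.0, -0.0, 0.0, 0.0]
contact_force: [0.9, -0.2, 0.5]
width: 0.0004
grip_force: 0.0
```

```bash
cat > k.py <<'E'
from h import *
import sys
np.set_printoptions(precision=4,suppress=True)
# darkest blob near predicted knob in each camera -> triangulated knob
x0=np.array([float(v) for v in sys.argv[1:4]]); L=[]
for n in ["wrist","side","top"]:
    d=snap(n); g=cv2.GaussianBlur(cv2.cvtColor(d["image"],cv2.COLOR_BGR2GRAY),(3,3),0); u=proj(d,x0)
    z=(d["R"]@x0+d["t"])[2]; r=.014*d["fx"]/z; b=max(6,int(1.6*r)); U,V=u.round().astype(int)
    print(n,"pred",u,"r",round(r,1),"dark",g[max(V-b,0):V+b+1,max(U-b,0):U+b+1].min())
    w=g[max(V-b,0):V+b+1,max(U-b,0):U+b+1].astype(float); m=(w<w.min()+12).astype(np.uint8)
    k,_,st,ce=cv2.connectedComponentsWithStats(m); i=1+st[1:,4].argmax(); c=ce[i]+[max(U-b,0),max(V-b,0)]
    print("  blob",c,st[i,2:]); L.append((d,*c))
    s=cv2.resize(d["image"][max(V-60,0):V+60,max(U-65,0):U+65],(390,360),interpolation=2); cv2.imwrite(f"pics/k_{n}.png",s)
    d["s"]=s
print("all",tri(*L),"side+top",tri(*L[1:]))
cv2.imwrite("pics/k.png",np.hstack([L[0][0]["s"],L[1][0]["s"]])); go()
E
python3 k.py .602 -.137 .139
```

```text
wrist pred [285.2592 177.6904] r 32.2 dark 8
  blob [293.0728 177.9851] [  48   61 1208]
side pred [315.9021 178.3754] r 4.6 dark 15
  blob [316.48 178.16] [ 6  6 25]
top pred [338.8451 205.0174] r 4.5 dark 28
  blob [333.5614 204.0526] [ 6 15 57]
all [ 0.6018 -0.1316  0.1419] side+top [ 0.5981 -0.1224  0.149 ]
t 25.9333 tcp [ 0.5518 -0.1369  0.1283] yaw -0.03 tilt [ 0.002  -0.0006 -1.    ] w 0.0007 grip 0.0 F [0.  0.5 0.1]
```

View pics/k.png

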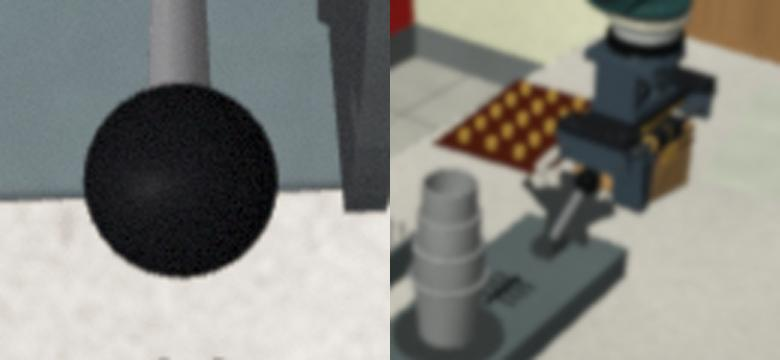

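The knob in the wrist view is at about (280,178), almost exactly where predicted and straight ahead of the shut fingers. In the side view the stack is upright. Pushing now.

Emit:
send_rows --deltas '[[[0.01, -0.001, 0, 0, 0, 0], [0.01, 0, 0, 0, 0, 0], [0.008, 0, 0, 0, 0, 0], [0.008, 0, 0, 0, 0, 0], [0.008, 0, 0, 0, 0, 0], [0.008, 0, 0, 0, 0, 0], [0.008, 0, 0, 0, 0, 0], [0.008, 0, 0, 0, 0, 0], [0.006, 0, 0, 0, 0, 0], [0.006, 0, 0, 0, 0, 0], [0.004, 0, 0, 0, 0, 0], [0, 0, 0, 0, 0, 0], [0, 0, 0, 0, 0, 0]]]'

```text
time_s: 27.02
eef_pos: [0.6352, -0.136, 0.1269]
tcp_rot: [1.0, -0.0, 0.0, 0.0]
contact_force: [-0.3, -0.8, 0.1]
width: 0.0006
grip_force: 0.0
```

```bash
python3 k.py .668 -.133 .146
```

```text
wrist pred [276.8924 222.1368] r 32.7 dark 7
  blob [291.3885 219.3561] [ 40  67 924]
side pred [297.4846 170.3352] r 4.5 dark 16
  blob [297.9412 170.7647] [ 5  4 17]
top pred [337.3498 183.5632] r 4.5 dark 23
  blob [337.9429 186.4857] [ 15  11 105]
all [ 0.6653 -0.1369  0.1411] side+top [ 0.662  -0.133   0.1458]
t 27.1667 tcp [ 0.635  -0.136   0.1271] yaw -0.04 tilt [ 0.0004 -0.0001 -1.    ] w 0.0008 grip 0.0 F [-0.1 -0.2  0.5]
```

View pics/k.png

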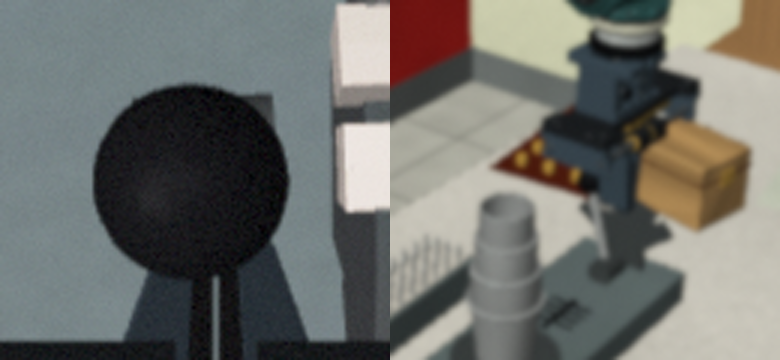

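The knob at wrist (276,222) is just short of the notch; the gap between the white blocks is at about (332,200). I'll work out the remainder.

```bash
python3 - <<'E'
from h import *
np.set_printoptions(precision=4,suppress=True)
d=snap("wrist")
for v in (196.5,200.5,204): 
    o,r=ray(d,332,v)
    for yp in (-.163,-.168): print("gap",v,o+r*(yp-o[1])/r[1])
for z in (.143,.146,.149): print("knob",atz(d,275.6,222.5,z))
# lever from the arc constraint: hinge candidates
for hx in (.640,.643,.646):
    f=lambda t: proj(d,[hx+.1*np.sin(t[0]),-.135,.05+.1*np.cos(t[0])])[1]-222.5
    t=least_squares(f,[.2]).x[0]; print(hx,"joint",t+.6,"remaining dx",(np.sin(.4)-np.sin(t))*.1)
E
```

```text
gap 196.5 [ 0.6665 -0.163   0.0956]
gap 196.5 [ 0.6572 -0.168   0.0584]
gap 200.5 [ 0.6643 -0.163   0.0963]
gap 200.5 [ 0.6546 -0.168   0.0592]
gap 204 [ 0.6624 -0.163   0.0968]
gap 204 [ 0.6524 -0.168   0.0598]
knob [ 0.6665 -0.1324  0.143 ]
knob [ 0.6675 -0.1325  0.146 ]
knob [ 0.6685 -0.1325  0.149 ]
0.64 joint 0.8791344828040331 remaining dx 0.011389460716058564
0.643 joint 0.8505655347436607 remaining dx 0.014146646900884137
0.646 joint 0.8219446628002476 remaining dx 0.016929134159817737
```

Emit:
send_rows --deltas '[[[0.004, 0, 0, 0, 0, 0], [0.004, 0, 0, 0, 0, 0], [0.003, 0, 0, 0, 0, 0], [0.002, 0, 0, 0, 0, 0], [0, 0, 0, 0, 0, 0], [0, 0, 0, 0, 0, 0]]]'

```text
time_s: 27.72
eef_pos: [0.6483, -0.136, 0.127]
tcp_rot: [1.0, -0.0, 0.0, 0.0]
contact_force: [0.2, -0.2, -0.8]
width: 0.0004
grip_force: 0.3
```

```bash
cat > lev.py <<'E'
from h import *
np.set_printoptions(precision=4,suppress=True)
d=snap("wrist"); g=cv2.GaussianBlur(cv2.cvtColor(d["image"],cv2.COLOR_BGR2GRAY),(5,5),0)
# Hough circle for the dark ball
c=cv2.HoughCircles(g,cv2.HOUGH_GRADIENT,1.5,60,param1=60,param2=25,minRadius=22,maxRadius=40)
x0=np.array([.68,-.132,.143]); p=proj(d,x0); print("pred",p)
c=[q for q in c[0] if np.hypot(*(q[:2]-p))<40]; print("circles",np.array(c))
for q in c[:2]:
  for hx in (.640,.642,.645):
    f=lambda t: proj(d,[hx+.1*np.sin(t[0]),-.133,.05+.1*np.cos(t[0])])[1]-q[1]
    t=least_squares(f,[.4]).x[0]; print(hx,"joint",t+.6)
# white gap profile right of knob
go()
E
python3 lev.py
```

```text
pred [274.8074 222.2587]
circles [[273.75 219.75  31.9 ]]
0.64 joint 1.0184524022726218
0.642 joint 0.999284380446547
0.645 joint 0.9705940618077128
t 27.7667 tcp [ 0.6482 -0.136   0.127 ] yaw -0.04 tilt [ 0.0006 -0.0001 -1.    ] w 0.0003 grip 0.2 F [ 0.3  0.6 -1.2]
```

Emit:
send_rows --deltas '[[[-0.005, 0, 0, 0, 0, 0], [-0.015, 0, 0, 0, 0, 0], [-0.03, 0, 0, 0, 0, 0], [-0.03, 0, 0, 0, 0, 0], [0, 0, -0.03, 0, 0, 0], [0, 0, -0.03, 0, 0, 0], [0, 0, -0.03, 0, 0, 0], [0, -0.02, -0.03, 0, 0, 0], [0, -0.03, -0.02, 0, 0, 0], [0, -0.03, 0, 0, 0, 0], [0, -0.02, 0, 0, 0, 0], [0, 0, 0, 0, 0, 0], [0, 0, 0, 0, 0, 0], [0, 0, 0, 0, 0, 0]]]'

```text
time_s: 28.93
eef_pos: [0.5679, -0.0363, 0.267]
tcp_rot: [1.0, -0.0, 0.0, 0.0]
contact_force: [-0.3, 0.5, -0.1]
width: 0.0005
grip_force: 0.0
```

```bash
python3 - <<'E'
from h import *
np.set_printoptions(precision=4,suppress=True)
d=snap("wrist"); g=cv2.GaussianBlur(cv2.cvtColor(d["image"],cv2.COLOR_BGR2GRAY),(5,5),0)
p=proj(d,[.681,-.133,.142]); s=.014*d["fx"]/(d["R"]@[.681,-.133,.142]+d["t"])[2]; print("pred",p,s)
c=cv2.HoughCircles(g,cv2.HOUGH_GRADIENT,1,30,param1=60,param2=12,minRadius=int(s-3),maxRadius=int(s+4))
for q in (c[0] if c is not None else []):
    if np.hypot(*(q[:2]-p))<25:
        for hx in (.640,.643,.646):
            t=least_squares(lambda t: proj(d,[hx+.1*np.sin(t[0]),-.133,.05+.1*np.cos(t[0])])[1]-q[1],[.4]).x[0]; print(q,hx,"joint",t+.6)
for n,z in (("can_large",.044),("can_medium",.084),("can_small",.124)):
    for r in spotter.cut_out("wrist",n)[:1]: print(n,r["rect"],rect(d,canpts(n)+[.6345,.052,z]))
go()
E
```

```text
pred [414.6743  58.5472] 18.95593603104936
[415.5  60.5  21.4] 0.64 joint 1.008029209063785
[415.5  60.5  21.4] 0.643 joint 0.974166514465324
[415.5  60.5  21.4] 0.646 joint 0.9408836005420724
can_large [171.0, 68.9, 225.6, 165.7] [124.372   72.9903 225.6113 167.2096]
can_small [95.1, 78.4, 197.8, 175.2] [ 90.8404  78.1293 200.5161 172.7396]
t 29.1333 tcp [ 0.568  -0.0366  0.2668] yaw -0.1 tilt [-0.0003 -0.     -1.    ] w 0.0006 grip 0.0 F [-0.1 -0.5  0.7]
```

```bash
python3 -c "
from cell import env
print(env.close_job())"
```

```text
the job is handed in; nothing more can be done
None
```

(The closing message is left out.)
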